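# Tip a seed tin out of a packed rack

## Robot

A 6-joint arm with a two-finger parallel gripper is mounted at the origin on the work surface. World frame = base frame: x ahead of the robot, y to its left, z up, the work surface at z = 0. Lengths are in m, angles in degrees, forces in N, time in s.
With the tool pointing down it reaches from about 0.4 to 0.825 m from the base axis. Payload 7 kg.
Tool frame: the origin (TCP) lies midway between the tips of the shut fingers; the grasp point (between the pads) lies 19 mm behind it; z points along the fingers, y is the direction in which the jaws open and shut (so a half turn about z gives the same grasp; the last joint's range is limited). The gripper opens to 88 mm and grips with 3 to 60 N. Pads are 19 mm wide; open, the fingers measure 130 mm over their backs; the gripper's body (78 mm by 193 mm) begins 47 mm behind the grasp point.
Start: joints at [-54.884, 20.546, 0.682, 0, -70.136, -16.507], TCP at [0.215, -0.64, 0.227] pointing down, gripper open.
Joint ranges: [-176.03, 176.03], [-82.01, 121.73], [-58.28, 71.71], [-173.87, 95.51], [-174.79, -0.11], [-173.66, 173.66]. Speed limits (degrees/s): [136.94, 136.94, 172.46, 180, 180, 180].

## Interface

Orientations are given as [roll, pitch, yaw] about the fixed x, y, z axes, in that order (R = Rz(yaw) Ry(pitch) Rx(roll)).
In Python, from plant import ctrl gives the robot as it stands. The module is installed in compiled form; this text tells all that it offers.
- The arm moves only by the tool arm_command, never from a script. Its argument "targets" is a list that holds one entry, the list of rows, each a list of 7 numbers: the turn, a rotation vector about the world's x, y, z in rad, then the shift along the world's x, y, z in cm, then the opening, from 0 (shut) to 1 (fully open). A call has 1 to 8 rows; each row is the pose to reach, as a shift and turn from the pose commanded when the call began; what a row does not reach only later rows make up. A row lasts 1/12 s, in which the tool goes at most 41.7 mm and 7.16 degrees, less where a joint would pass 70% of its speed; a pose out of reach is approached as far as the arm can. A call with a gripper value outside its range is refused whole. The fingers move at their own pace and stop on an object; the grip force is fixed at half the most. Time passes only in rows, so rows that repeat a pose let the fingers close. It gives the time, the measured TCP pose, the force and the opening at its end, in the units of the state.
- ctrl.get_obs(): the state, without advancing time (a new reading comes with each control period).
- ctrl.snapshot(name): name is "scene" or "top" or "wrist"; returns the picture (480x640x3 uint8, blue, green, red); there is no depth.
- ctrl.camera_model(name): a dict with "K" (3x3 intrinsics, pixels), "xyz" and "rotation" of the camera in the world. Camera axes: x right, y up, looking along -z (the intrinsics and any distortion apply to the point x, -y, -z); pixel columns grow to the right and rows downward; lengths in m; the calibration is good to about 2 mm. A picture is of the moment at which its call begins: read the wrist's pose just before it. camera_model takes no time and is no camera call; for the wrist camera it gives the pose at the moment of the call.
- ctrl.close_job(): hands the job in, once; it reports no verdict.
The state is a dict: "clock": time; "joint_pos": joint angles; "qvel": joint speeds; "tau": joint torques, N m; "tool_pos": TCP position; "orientation": TCP orientation; "force": force on the tool from outside, world axes, zero at the start; "moment": the same for the moment, N m; "opening": finger opening in m.
Only numpy, scipy, OpenCV 4.12 (cv2) and the standard library are available. Lean on these libraries where they do the work, as an engineer would, in place of code of your own. Each camera call takes 0.05 s, during which the arm holds its last target. There are 200 camera calls.

## Task

Four metal seed tins stand packed side by side in the rack behind a toothed keeper bar. Release the pawl by pushing its upright thumb plate over, draw the bar all the way out sideways, then reach behind the tin with the round disc on its lid, tip it forward by its top until it leans on the rail in front of the row, and only then lift it out and stand it upright on the sowing board. Leave the other tins standing in their places and do not knock over the jar or the pot.

Things in the scene. Friction and masses are not known exactly. Their poses are not given: they have to be found in the camera images.
- rack: Wooden rack fixed to the bench; origin on the bench, x away from the robot, y along the row, z up. Base board x -62 to 115, y -120 to 155, 8 mm thick. Tins stand on it in places at y = -72.5, -28.5, 15.5 and 63.5 mm, 2 mm apart, fronts at x = 2. Toe lip before them 16 mm high (x -6 to 0), back rail 75 mm high (x 97 to 105), end cheeks 110 mm high.
- lean_rail (a point): Middle of the leaning rail, a 12 mm dowel along the rack's y in front of the row, at rack (-43, -4, 61) mm. A tin tipped forward over the toe lip passes its balance at about 0.55 rad of tilt and then comes to rest on this rail at about 0.7 rad, staying there by itself.
- bar_guide (a point): Middle of the top of the guide of the bar, which also carries the pawl: a block at the rack's +y end, x -25 to 5, y 104 to 150, up to z = 150 mm in the rack's frame.
- pawl (a joint): Ratchet pawl, a small dark steel lever turning about the rack's x axis through rack (-10, 125, 142) mm. 0: its tooth is down between the bar's teeth and locks the bar; grows to 1.05 as its thumb plate is pushed over towards the rack's +y; clear of the teeth above 0.4. Starts at 0 to 0.08. Stays where it is left; about 1.5 N at the plate moves it.
- pawl_top (a point): Middle of the top edge of the pawl's upright thumb plate, 55 mm from the hinge. The plate is 26 mm wide (rack x), 6 mm thick (rack y) and its upper 32 mm stand free above the guide; at joint 0 it is upright.
- bar (a joint): Steel keeper bar with teeth on top, sliding along the rack's y in front of the tins (rack x -14 to -6, z 108 to 128, teeth to 134 mm). 0: fully in; 0.14 (m): fully out towards +y, clear of the three narrow places (the wide tin stays behind it). Starts at 0 to 0.005; moves with about 3 N once the pawl is up; stays where it is left.
- bar_post (a point): Centre of the top of the round upright post on the bar's outer (+y) end: 14 mm diameter, 64 mm tall, its top at z = 192 and its place (x, y) = (-10, 235) in the rack at bar joint 0. Push it towards the rack's +y to draw the bar.
- disc_tin_center (a point): The tin to take: centre of a closed metal box 90 mm deep (its x, in line with the rack's x), 42 mm wide (y) and 150 mm tall (z), about 0.35 kg; the one with a round disc (28 mm across, 2 mm high) on its lid. In any of the three narrow places. Its front (-x) face is towards the robot; 75 mm from the centre to top and bottom.
- rib_tin_center (a point): Centre of another tin of the same 90 x 42 x 150 mm, with one straight rib along its lid. Stays in the rack.
- tworib_tin_center (a point): Centre of another tin of the same 90 x 42 x 150 mm, with two straight ribs along its lid. Stays in the rack.
- wide_tin_center (a point): Centre of a wider tin, 90 x 50 x 150 mm, with a cross on its lid, at the +y end of the row. Stays in the rack.
- sowing_board: Flat plywood board lying fixed on the bench, 170 mm (x) by 150 mm (y), 12 mm thick. Origin at the centre of its underside, on the bench.
- jar: Bystander: glass jar with black screw lid, 68 mm across, 92 mm tall; origin at the centre of its underside.
- pot: Bystander: terracotta pot, 92 mm across, 80 mm tall; origin at the centre of its underside.
There are look-alikes about, which are no part of the job. What is shaped like the part that bears disc_tin_center but orange or red is not meant.

How it is judged:
By the outcome, as a careful person would: the job done as asked, in the order asked, and still so for the second after the job is handed in, with the robot touching nothing.
It also fails if it takes over 58 s, if anything falls off the work surface, if the arm or the gripper's body presses on something with over 40 N, if the wrist force passes 120 N, or if a joint passes its speed limit or range.

## Working session

There is one attempt and no reset: what is moved stays moved. The work goes in short steps, Python scripts to look and compute and a tool call to move; the robot and the scene stay as the last step left them, time stands still between calls to the robot, and variables do not carry over. Pictures are saved under pics/ and viewed, about 8 in all and at most 12, crops included, and the job is handed in when it is done.

Besides the shell and the picture viewer there is one more tool, called after "Emit:" in YAML: its name, and indented under it one key for each argument. arm_command: Moves the arm, as the interface text tells. Its arguments: {"type":"object","properties":{"targets":{"type":"array","items":{"type":"array","items":{"type":"array","items":{"type":"number"}}}}},"required":["targets"]}

```bash
mkdir -p pics; python3 - <<'E'
from plant import ctrl
import cv2
for n in ("scene","top"):
    cv2.imwrite(f"pics/{n}0.png",ctrl.snapshot(n))
    m=ctrl.camera_model(n); print(n,m)
print(ctrl.get_obs())
E
```

```text
scene {'K': array([[455.72115415,   0.        , 321.60166527],
       [  0.        , 455.72115415, 244.08344977],
       [  0.        ,   0.        ,   1.        ]]), 'xyz': array([ 1.24912848, -0.28286238,  0.61751954]), 'rotation': array([56.71765665,  0.73858045, 70.02843257])}
top {'K': array([[512.08356325,   0.        , 315.38964774],
       [  0.        , 512.08356325, 240.56480001],
       [  0.        ,   0.        ,   1.        ]]), 'xyz': array([ 0.49820194, -0.04319517,  1.06432384]), 'rotation': array([  4.70114253,   1.45558446, -90.97915599])}
{'clock': 0.1, 'joint_pos': array([-5.48841198e+01,  2.05887148e+01,  6.38653552e-01, -1.75541819e-02,
       -7.01366844e+01, -1.65057864e+01]), 'qvel': array([-0.00075601,  0.02789236,  0.16885332,  0.10721478, -0.00906614,
        0.03032578]), 'tau': array([-1.95888832e-03, -5.84162879e+01,  2.93755549e+01,  7.01564580e+00,
        1.01969161e-02, -5.10868335e-05]), 'tool_pos': array([ 0.2152265 , -0.63929728,  0.22569853]), 'orientation': array([ 1.79912140e+02, -8.82495145e-03, -1.61395876e+02]), 'force': array([ 0.29903916, -0.010773  ,  0.05108125]), 'moment': array([-0.03917038, -0.04421363,  0.03793593]), 'opening': 0.08769522532532598}
```

View pics/scene0.png

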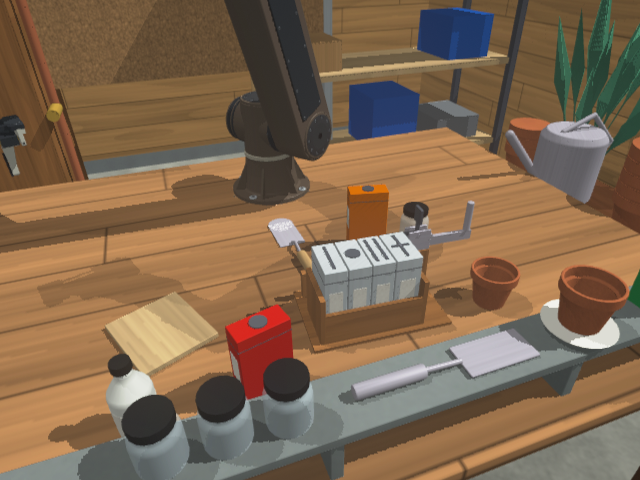

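View pics/top0.png

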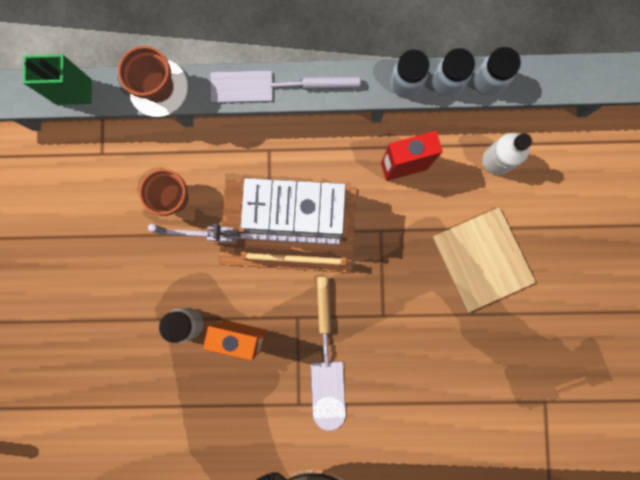

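Both views show the row as cross, two ribs, disc, rib, running from +y to -y. The disc tin's lid is near (308,207) in top, so it is in place y=-28.5. The post top is at (152,229), the sowing board around (485,260), and an orange decoy and the jar stand in front of the rack. I'll view enlarged crops of both views to get exact pixels.

```bash
cat > h.py <<'E'
import numpy as np, cv2
from scipy.spatial.transform import Rotation as R
from plant import ctrl
def ray(n,uv,m=None):
    m=m or ctrl.camera_model(n); K=m["K"]
    d=np.linalg.inv(K)@[uv[0],uv[1],1]
    return np.array(m["xyz"]),R.from_euler("xyz",m["rotation"],degrees=True).as_matrix()@(d*[1,-1,-1])
def plane(n,uv,z,m=None):
    o,d=ray(n,uv,m); return o+d*(z-o[2])/d[2]
def tri(*rs):
    A=[];b=[]
    for o,d in rs:
        P=np.eye(3)-np.outer(d,d)/(d@d); A.append(P);b.append(P@o)
    x=np.linalg.lstsq(np.vstack(A),np.hstack(b),rcond=None)[0]
    return x,[round(float(np.linalg.norm(P@(x-o))*1e3),1) for P,(o,d) in zip(A,rs)]
E
python3 - <<'E'
import cv2,numpy as np
t=cv2.imread("pics/top0.png");s=cv2.imread("pics/scene0.png")
a=cv2.resize(t[170:275,140:360],(800,382),interpolation=cv2.INTER_CUBIC)
b=cv2.resize(s[180:350,280:500],(259,200),interpolation=cv2.INTER_CUBIC)
b=cv2.resize(s[190:310,300:484],(800,522),interpolation=cv2.INTER_CUBIC)
cv2.imwrite("pics/a.png",a);cv2.imwrite("pics/b.png",b)
g=t.min(axis=2).astype(int); m=((g>150)&(t.max(axis=2)-t.min(axis=2)<30)).astype(np.uint8)
m[:170]=0;m[236:]=0;m[:,:235]=0;m[:,360:]=0
m=cv2.morphologyEx(m,cv2.MORPH_CLOSE,np.ones((9,9)))
c=max(cv2.findContours(m,0,2)[0],key=cv2.contourArea)
print(cv2.minAreaRect(c),cv2.boxPoints(cv2.minAreaRect(c)))
E
```

```text
((292.5076904296875, 208.86154174804688), (101.73201751708984, 56.801300048828125), 3.1798300743103027) [[240.14462 234.39693]
 [243.29538 177.68309]
 [344.87076 183.32616]
 [341.72    240.04   ]]
```

View pics/a.png

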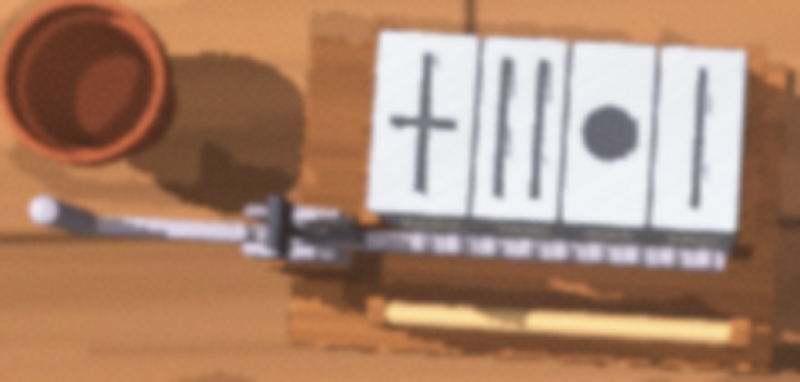

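View pics/b.png

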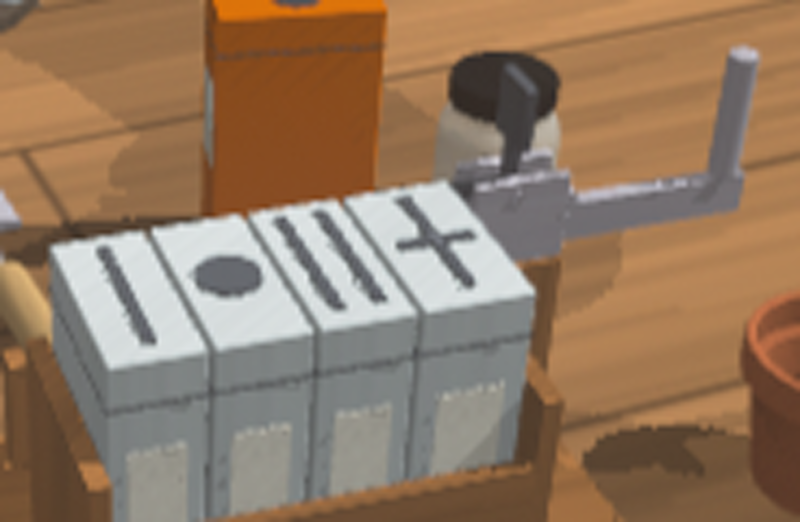

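In the crops the disc centre is at a(610,133) and b(228,275). The post top is at a(43,210) and b(744,53), the pawl plate top near b(520,80), and all four lid corners are visible. I'll triangulate from these.

```bash
cat > m1.py <<'E'
from h import *
A=lambda u,v:(140+u/3.636-.36,170+v/3.636-.36)
B=lambda u,v:(300+u/4.348-.38,190+v/4.348-.38)
P=dict(disc=((610,133),(228,275)),BL=((381,30),(533,295)),BR=((747,49),(108,368)),FL=((367,210),(447,182)),FR=((738,233),(52,246)),post=((43,210),(744,53)),pawl=((277,225),(520,80)))
X={}
for k,(a,b) in P.items():
    X[k],e=tri(ray("top",A(*a)),ray("scene",B(*b))); print(k,X[k].round(4),e)
# rack pose fit from lid corners (rack xy) + post
rk=dict(BL=(92,88.5),BR=(92,-93.5),FL=(2,88.5),FR=(2,-93.5),disc=(47,-28.5),post=(-10,236))
a=np.array([rk[k] for k in rk])/1e3; b=np.array([X[k][:2] for k in rk])
U,_,Vt=np.linalg.svd((a-a.mean(0)).T@(b-b.mean(0))); Rm=(U@Vt).T
t=b.mean(0)-Rm@a.mean(0); yaw=np.degrees(np.arctan2(Rm[1,0],Rm[0,0]))
print("rack",t,yaw,"resid mm",((a@Rm.T+t-b)*1e3).round(1).tolist())
W=lambda x,y:(Rm@np.array([x,y])/1e3+t).round(4)
for n,p in dict(pawltop=(-10,125),post=(-10,235),disc=(47,-28.5),rail=(-43,-4)).items(): print(n,W(*p))
im=cv2.imread("pics/top0.png"); hsv=cv2.cvtColor(im,cv2.COLOR_BGR2HSV)
roi=np.zeros(im.shape[:2],np.uint8); roi[200:320,425:545]=1
m=((hsv[...,1]<125)&(hsv[...,2]>140)).astype(np.uint8)*roi
m=cv2.morphologyEx(m,cv2.MORPH_OPEN,np.ones((5,5)))
c=max(cv2.findContours(m,0,2)[0],key=cv2.contourArea); r=cv2.minAreaRect(c); print(r)
q=np.array([plane("top",p,.012)[:2] for p in cv2.boxPoints(r)]); print("board",q.mean(0),q.round(4).tolist(),[np.linalg.norm(q[i]-q[i-1]).round(4) for i in range(4)])
for n,uv,z in (("jar",(176,326),.092),("pot",(163,190),.08),("orange",(231,343),.15),("red",(417,147),.15)): print(n,plane("top",uv,z).round(3))
E
python3 m1.py
```

```text
disc [ 0.635  -0.0082  0.1577] [0.0, 0.0]
BL [0.689  0.1041 0.1549] [1.0, 1.0]
BR [ 0.6756 -0.0761  0.1569] [0.4, 0.4]
FL [0.5996 0.1122 0.1552] [0.1, 0.1]
FR [ 0.5851 -0.0688  0.1554] [1.3, 1.3]
post [0.5986 0.2609 0.1903] [0.3, 0.3]
pawl [0.5894 0.1492 0.1937] [0.8, 0.8]
rack [0.59054986 0.02411281] -4.460049158292542 resid mm [[0.1, 1.1], [-0.6, -0.2], [-0.2, -0.0], [0.2, -0.4], [0.1, 0.3], [0.3, -0.7]]
pawltop [0.5903 0.1495]
post [0.5989 0.2592]
disc [ 0.6352 -0.008 ]
rail [0.5474 0.0235]
((483.8194274902344, 259.184326171875), (85.9665756225586, 75.87773132324219), 64.98310089111328)
board [ 0.54112154 -0.36065448] [[0.5895, -0.2559], [0.6529, -0.3988], [0.4922, -0.4644], [0.4299, -0.3234]] [np.float64(0.1733), np.float64(0.1564), np.float64(0.1736), np.float64(0.1542)]
jar [0.421 0.247 0.092]
pot [0.685 0.277 0.08 ]
orange [0.395 0.131 0.15 ]
red [ 0.74  -0.208  0.15 ]
```

Emit:
arm_command:
  targets:
    - [[0,0,0.3,5,10,7,0],[0,0,1.168,37.3,76,7.3,0],[0,0,1.168,37.3,76,7.3,0],[0,0,1.168,37.3,76,7.3,0],[0,0,1.168,37.3,76,7.3,0],[0,0,1.168,37.3,76,7.3,0],[0,0,1.168,37.3,76,7.3,0],[0,0,1.168,37.3,76,7.3,0]]

```text
clock: 0.77
tool_pos: [0.3595, -0.3448, 0.2669]
orientation: [180.0, 0.0, -103.8]
force: [1.1, 0.4, 0.5]
opening: 0.0398
```

Emit:
arm_command:
  targets:
    - [[0,0,0.162,22.8,46.4,3.3,0],[0,0,0.162,22.8,46.4,3.3,0],[0,0,0.162,22.8,46.4,3.3,0],[0,0,0.162,22.8,46.4,3.3,0],[0,0,0.162,22.8,46.4,3.3,0],[0,0,0.162,22.8,46.4,3.3,0],[0,0,0.162,22.8,46.4,3.3,0],[0,0,0.162,22.8,46.4,3.3,0]]

```text
clock: 1.43
tool_pos: [0.5062, -0.046, 0.2884]
orientation: [-180.0, 0.0, -94.8]
force: [0.4, -0.4, 0.3]
opening: 0.0003
```

Emit:
arm_command:
  targets:
    - [[0,0,0,8.1,16.5,1,0],[0,0,0,8.1,16.5,1,0],[0,0,0,8.1,16.5,1,0],[0,0,0,8.1,16.5,1,0],[0,0,0,8.1,16.5,1,0],[0,0,0,8.1,16.5,1,0]]

```text
clock: 1.93
tool_pos: [0.5882, 0.1203, 0.2967]
orientation: [179.9, -0.0, -94.6]
force: [0.3, 0.2, -0.1]
opening: 0.0006
```

Emit:
arm_command:
  targets:
    - [[0,0,0,0,0,-4,0],[0,0,0,0,0,-8,0],[0,0,0,0,0,-11,0],[0,0,0,0,0,-12,0],[0,0,0,0,0.5,-12,0],[0,0,0,0.1,1,-12,0],[0,0,0,0.15,1.5,-12,0],[0,0,0,0.15,2,-12,0]]

```text
clock: 2.6
tool_pos: [0.59, 0.1378, 0.1806]
orientation: [-179.8, 0.1, -94.8]
force: [0.2, -1.3, 0.8]
opening: 0.0004
```

Emit:
arm_command:
  targets:
    - [[0,0,0,0,0.5,0,0],[0,0,0,0.1,1,0,0],[0,0,0,0.1,1.5,0,0],[0,0,0,0.2,2,0,0],[0,0,0,0.2,2.5,0,0],[0,0,0,0.25,3,0,0],[0,0,0,0.25,3.2,0,0],[0,0,0,0.25,3.2,0,0]]

```text
clock: 3.27
tool_pos: [0.5911, 0.1695, 0.1781]
orientation: [180.0, 0.0, -94.8]
force: [0.6, 0.1, -0.4]
opening: 0.0004
```

```bash
python3 - <<'E'
from h import *
print(ctrl.get_obs()["tool_pos"],ctrl.get_obs()["force"])
s=ctrl.snapshot("scene")[150:310,300:500];t=ctrl.snapshot("top")[170:275,140:360]
cv2.imwrite("pics/c.png",np.vstack([cv2.resize(s,(400,320)),cv2.resize(t,(400,191))]))
E
```

```text
[0.59109501 0.16951685 0.17806984] [ 0.60389618  0.08061424 -0.39757301]
```

View pics/c.png

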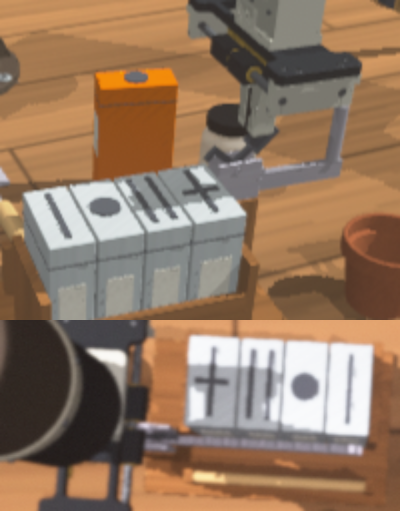

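The pawl plate is tilted well over, c(265,140), and lies against the fingers. Next I go over it to the near side of the post.

Emit:
arm_command:
  targets:
    - [[0,0,0,0,-0.4,1,0],[0,0,0,0,-0.4,4.5,0],[0,0,0,0.3,2.5,4.5,0],[0,0,0,0.55,6,4.5,0],[0,0,0,0.55,6,2,0],[0,0,0,0.55,6,-1,0],[0,0,0,0.55,6,-2.2,0],[0,0,0,0.55,6,-2.2,0]]

```text
clock: 4.03
tool_pos: [0.5949, 0.2275, 0.1533]
orientation: [179.7, -0.2, -94.8]
force: [-0.9, -0.4, 0.0]
opening: 0.0006
```

Emit:
arm_command:
  targets:
    - [[0,0,0,0.08,0.8,0,0],[0,0,0,0.15,1.6,0,0],[0,0,0,0.2,2.4,0,0],[0,0,0,0.25,3.2,0,0],[0,0,0,0.3,4.2,0,0],[0,0,0,0.4,5.2,0,0],[0,0,0,0.5,6.2,0,0],[0,0,0,0.55,7.2,0,0]]

```text
clock: 4.7
tool_pos: [0.6021, 0.302, 0.1565]
orientation: [-180.0, 0.0, -94.8]
force: [0.3, -3.0, 1.2]
opening: 0.0001
```

Emit:
arm_command:
  targets:
    - [[0,0,0,0.1,1.2,0,0],[0,0,0,0.2,2.4,0,0],[0,0,0,0.3,3.6,0,0],[0,0,0,0.4,4.8,0,0],[0,0,0,0.5,6,0,0],[0,0,0,0.55,6.8,0,0],[0,0,0,0.6,7.5,0,0],[0,0,0,0.6,7.8,0,0]]

```text
clock: 5.37
tool_pos: [0.6082, 0.3801, 0.1558]
orientation: [-180.0, 0.0, -94.8]
force: [0.2, -3.4, 2.3]
opening: 0.0006
```

Emit:
arm_command:
  targets:
    - [[0,0,0,0,0.3,0,0],[0,0,0,0,0.5,0,0],[0,0,0,0,0.5,0,0]]

```text
clock: 5.62
tool_pos: [0.6082, 0.3833, 0.1559]
orientation: [180.0, -0.1, -94.8]
force: [-0.6, -2.5, 0.6]
opening: 0.0003
```

Emit:
arm_command:
  targets:
    - [[0,0,0,0,0.2,0,0],[0,0,0,0.02,0.4,0,0],[0,0,0,0.02,0.4,0,0]]

```text
clock: 5.87
tool_pos: [0.6081, 0.3835, 0.1558]
orientation: [179.9, -0.4, -94.9]
force: [1.3, -15.6, 3.0]
opening: 0.0006
```

```bash
python3 - <<'E'
from h import *
print(ctrl.get_obs()["tool_pos"],ctrl.get_obs()["force"])
E
```

```text
[0.60812538 0.38350303 0.15581152] [  1.33430161 -15.61571113   3.03746396]
```

Emit:
arm_command:
  targets:
    - [[0,0,0,0,-1.5,0,0],[0,0,0,0,-2,4,0],[0,0,0,0,-2,8,0],[0,0,0.006,11,-40,10,0],[0,0,0.006,11,-40,10,0],[0,0,0.006,11,-40,10,0],[0,0,0.006,11,-40,10,0],[0,0,0.006,11,-40,10,0]]

```text
clock: 6.53
tool_pos: [0.6665, 0.1665, 0.2473]
orientation: [-179.9, 0.1, -94.4]
force: [0.4, 0.4, -0.5]
opening: 0.0002
```

Emit:
arm_command:
  targets:
    - [[0,0,0,5.15,-18.1,0,0],[0,0,0,5.15,-18.1,0,0],[0,0,0,5.15,-18.1,0,0],[0,0,0,5.15,-18.1,0,0],[0,0,0,5.15,-18.1,0,0],[0,0,0,5.15,-18.1,0,0],[0,0,0,5.15,-18.1,0,0]]

```text
clock: 7.12
tool_pos: [0.7179, -0.0147, 0.2464]
orientation: [-179.9, 0.1, -94.6]
force: [0.6, 1.4, -0.3]
opening: 0.0008
```

```bash
python3 - <<'E'
from h import *
o=ctrl.get_obs();print(o["tool_pos"],o["orientation"],o["force"])
s=ctrl.snapshot("scene")[150:330,290:520];t=ctrl.snapshot("top")[170:275,60:360];w=ctrl.snapshot("wrist")
cv2.imwrite("pics/d.png",np.vstack([np.hstack([cv2.resize(s,(400,313)),cv2.resize(w,(400,313))]),cv2.resize(t,(800,280))]))
E
```

```text
[ 0.71792409 -0.01470874  0.24644985] [-1.79944813e+02  6.98897074e-02 -9.46341695e+01] [ 0.63508675  1.35026356 -0.32980635]
```

View pics/d.png

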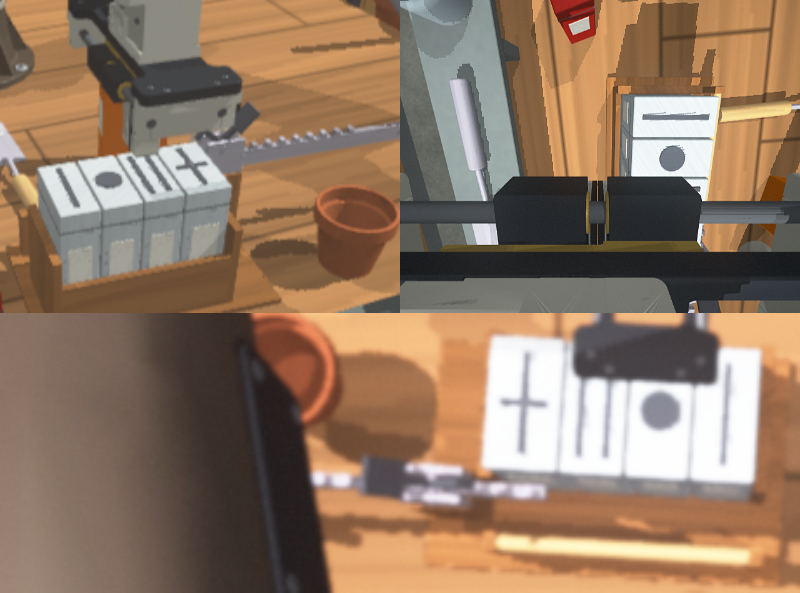

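```bash
python3 - <<'E'
from h import *
o=ctrl.get_obs();print(o["tool_pos"],o["joint_pos"].round(1),o["clock"])
def proj(n,p):
    m=ctrl.camera_model(n);q=R.from_euler("xyz",m["rotation"],degrees=True).as_matrix().T@(np.array(p)-m["xyz"]);q=m["K"]@(q*[1,-1,-1]);return (q[:2]/q[2]).round(1)
for n in("scene","top","wrist"):print(n,proj(n,o["tool_pos"]),proj(n,o["tool_pos"]+[0,0,.1]))
print(ctrl.camera_model("wrist"))
cv2.imwrite("pics/e.png",np.hstack([cv2.resize(ctrl.snapshot(n),(400,300)) for n in("scene","top")]))
E
```

```text
[ 0.71757785 -0.01209563  0.24687143] [ 14.5  24.    8.5  -0.  -74.5 -18.9] 7.2667
scene [372.3 233.7] [375.8 173.6]
top [306.7 147.7] [303.8 129.4]
wrist [314.8 295.1] [313.8 492.3]
{'K': array([[366.37231415,   0.        , 315.53027934],
       [  0.        , 366.37231415, 239.18508356],
       [  0.        ,   0.        ,   1.        ]]), 'xyz': array([ 0.71174547, -0.0826211 ,  0.40653908]), 'rotation': array([-1.52186110e+01,  2.08379027e-02,  1.75589423e+02])}
```

View pics/e.png

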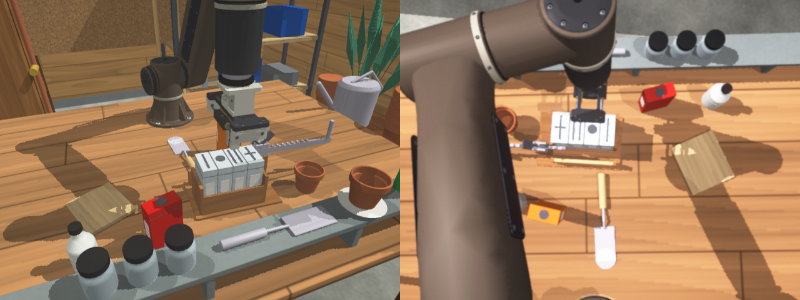

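The bar's inner end now covers only the wide tin. The fingertips project onto the spot behind the disc tin as intended, so I lower and pull.

Emit:
arm_command:
  targets:
    - [[0,0,0,0,0,-4,0],[0,0,0,0,0,-8,0],[0,0,0,0,0,-10.8,0],[0,0,0,0,0,-10.8,0],[0,0,0,-0.8,0.05,-10.8,0],[0,0,0,-1.5,0.1,-10.8,0],[0,0,0,-2,0.15,-10.8,0],[0,0,0,-2.5,0.2,-10.8,0]]

```text
clock: 8.03
tool_pos: [0.6934, -0.0106, 0.1417]
orientation: [-179.7, 0.1, -94.4]
force: [2.7, 0.4, 1.9]
opening: 0.0008
```

Emit:
arm_command:
  targets:
    - [[0,0,0,-0.5,0,0,0],[0,0,0,-1,0.1,0,0],[0,0,0,-1.5,0.1,0,0],[0,0,0,-2,0.15,0,0],[0,0,0,-2.5,0.2,0,0],[0,0,0,-3,0.25,0,0],[0,0,0,-3.5,0.3,0,0],[0,0,0,-4,0.3,0,0]]

```text
clock: 8.7
tool_pos: [0.6522, -0.008, 0.1387]
orientation: [-180.0, -0.0, -94.5]
force: [1.8, -0.4, 2.7]
opening: 0.0006
```

```bash
python3 - <<'E'
from h import *
o=ctrl.get_obs();print(o["tool_pos"],o["orientation"],o["force"])
s=ctrl.snapshot("scene")[150:330,290:520];w=ctrl.snapshot("wrist")
cv2.imwrite("pics/f.png",np.hstack([cv2.resize(s,(400,313)),cv2.resize(w,(400,313))]))
E
```

```text
[ 0.65220299 -0.00799894  0.13871435] [-1.79994736e+02 -3.98453368e-03 -9.44650481e+01] [ 1.80293906 -0.39214848  2.72489681]
```

View pics/f.png

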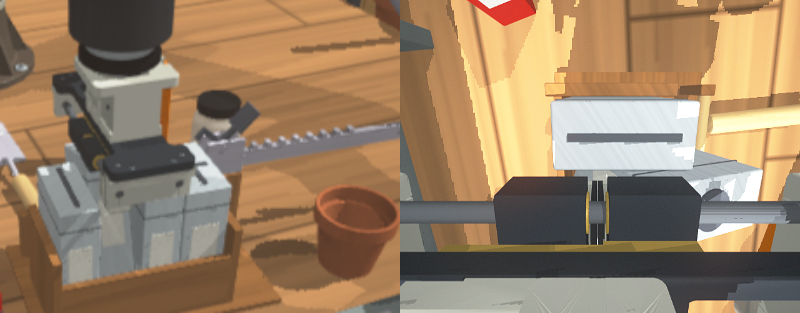

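The disc tin is tipping forward: its lid is at f(725,205), ahead of the row, and the neighbours are still standing. I keep going slowly past the balance point.

Emit:
arm_command:
  targets:
    - [[0,0,0,-0.2,0,0,0],[0,0,0,-0.4,0,0,0],[0,0,0,-0.6,0,0,0],[0,0,0,-0.8,0.05,0,0],[0,0,0,-1,0.1,0,0],[0,0,0,-1.2,0.1,0,0],[0,0,0,-1.2,0.1,0,0],[0,0,0,-1.2,0.1,0,0]]

```text
clock: 9.47
tool_pos: [0.6401, -0.007, 0.1384]
orientation: [180.0, -0.0, -94.5]
force: [-0.8, 0.6, 0.0]
opening: 0.0004
```

Force has dropped to about zero, so the tin should be on the rail. I retreat upward and turn 90°.

Emit:
arm_command:
  targets:
    - [[0,0,0,0.8,0,3,0],[0,0,0,0.8,0,7,0],[0,0,0,0,0,11,0.3],[0,0,0.12,-3,0,15,0.6],[0,0,0.24,-6,0,17,0.7],[0,0,0.36,-8,0,17,0.7],[0,0,0.48,-10,0,17,0.7],[0,0,0.6,-12,0,17,0.7]]

```text
clock: 10.13
tool_pos: [0.5192, -0.0071, 0.309]
orientation: [-180.0, 0.0, -59.8]
force: [-0.4, 0.2, -0.0]
opening: 0.0351
```

Emit:
arm_command:
  targets:
    - [[0,0,0.12,0,0.5,0,0.7],[0,0,0.24,0,0.5,0,0.7],[0,0,0.36,0,0.5,0,0.7],[0,0,0.48,0,0.5,0,0.7],[0,0,0.6,0,0.5,0,0.7],[0,0,0.72,0,0.5,0,0.7],[0,0,0.84,0,0.5,0,0.7],[0,0,0.97,0,0.5,0,0.7]]

```text
clock: 10.8
tool_pos: [0.5202, -0.0021, 0.3083]
orientation: [180.0, 0.1, -4.5]
force: [-0.6, 0.3, -0.3]
opening: 0.0611
```

```bash
python3 - <<'E'
from h import *
o=ctrl.get_obs();print(o["tool_pos"],o["orientation"],o["joint_pos"].round(1))
m=ctrl.camera_model("wrist");w=ctrl.snapshot("wrist");cv2.imwrite("pics/w1.png",w);import pickle;pickle.dump(m,open("w1.pkl","wb"))
s=ctrl.snapshot("scene");cv2.imwrite("pics/s1.png",s)
cv2.imwrite("pics/g.png",np.hstack([cv2.resize(s[150:330,290:520],(320,250)),np.zeros((250,0,3),np.uint8)]))
c=cv2.resize(s[170:330,290:490],(400,320));w2=cv2.resize(w,(400,300))
cv2.imwrite("pics/g.png",np.hstack([c,np.vstack([w2,np.zeros((20,400,3),np.uint8)])]))
print(m["xyz"])
E
```

```text
[ 0.52019958 -0.00205677  0.30827427] [ 1.79993402e+02  6.23216488e-02 -4.46716282e+00] [ 21.4   3.3 -10.8  -0.  -75.9  64.1]
[ 0.59020959 -0.00782033  0.46792724]
```

View pics/g.png

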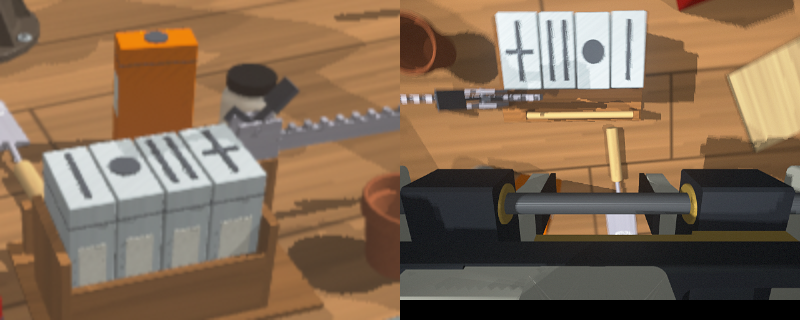

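The tin stood back up when I let go, because it was only at its balance point. In both views it is upright in its place and the neighbours look undisturbed. I repeat the pull and go further this time, checking before I withdraw.

Emit:
arm_command:
  targets:
    - [[0,0,-0.12,3,0,0,0],[0,0,-0.24,6,0,0,0],[0,0,-0.36,9,0,0,0],[0,0,-0.48,12,-0.4,0,0],[0,0,-0.6,15,-0.7,0,0],[0,0,-0.72,18,-1.2,0,0],[0,0,-0.84,19.8,-1.2,-1,0],[0,0,-0.96,19.8,-1.2,-4,0]]

```text
clock: 11.57
tool_pos: [0.7233, -0.0146, 0.2703]
orientation: [-179.8, -0.2, -60.5]
force: [-0.3, -0.5, -0.1]
opening: 0.0135
```

Emit:
arm_command:
  targets:
    - [[0,0,-0.12,0,0,-2,0],[0,0,-0.24,0,0,-2,0],[0,0,-0.36,0,0,-2,0],[0,0,-0.48,0,0,-2,0],[0,0,-0.61,0,0,-2,0],[0,0,-0.61,0,0,-6,0],[0,0,-0.61,0,0,-10,0],[0,0,-0.61,0,0,-12.9,0]]

```text
clock: 12.23
tool_pos: [0.7171, -0.014, 0.1365]
orientation: [179.9, 0.0, -95.1]
force: [0.0, 0.2, -1.0]
opening: 0.0004
```

Emit:
arm_command:
  targets:
    - [[0,0,0.01,-1,0.1,0.1,0],[0,0,0.01,-1.8,0.15,0.1,0],[0,0,0.01,-2.4,0.2,0.1,0],[0,0,0.01,-3,0.25,0.1,0],[0,0,0.01,-3.6,0.3,0.1,0],[0,0,0.01,-4.3,0.35,0.1,0],[0,0,0.01,-5,0.4,0.1,0],[0,0,0.01,-5.7,0.45,0.1,0]]

```text
clock: 12.9
tool_pos: [0.6614, -0.0094, 0.1418]
orientation: [-179.9, 0.0, -94.2]
force: [1.7, -0.4, 1.1]
opening: 0.0001
```

Emit:
arm_command:
  targets:
    - [[0,0,0,-0.5,0.05,0,0],[0,0,0,-1,0.1,0,0],[0,0,0,-1.4,0.1,0,0],[0,0,0,-1.8,0.15,0,0],[0,0,0,-2.2,0.15,0,0],[0,0,0,-2.6,0.2,0,0],[0,0,0,-2.8,0.2,0,0],[0,0,0,-2.8,0.2,0,0]]

```text
clock: 13.57
tool_pos: [0.6327, -0.0076, 0.1403]
orientation: [179.9, -0.0, -94.2]
force: [-0.4, -0.5, -0.4]
opening: -0.0001
```

```bash
python3 - <<'E'
from h import *
o=ctrl.get_obs();print(o["tool_pos"],o["orientation"],o["force"])
s=ctrl.snapshot("scene");w=ctrl.snapshot("wrist");t=ctrl.snapshot("top")
cv2.imwrite("pics/i.png",np.vstack([np.hstack([cv2.resize(s[150:330,290:520],(400,313)),cv2.resize(w,(400,313))]),cv2.resize(t[170:275,140:360],(800,280))]))
E
```

```text
[ 0.63266486 -0.00758929  0.14026885] [ 1.79924689e+02 -8.61862085e-03 -9.41869874e+01] [-0.44684596 -0.51772498 -0.39800456]
```

View pics/i.png

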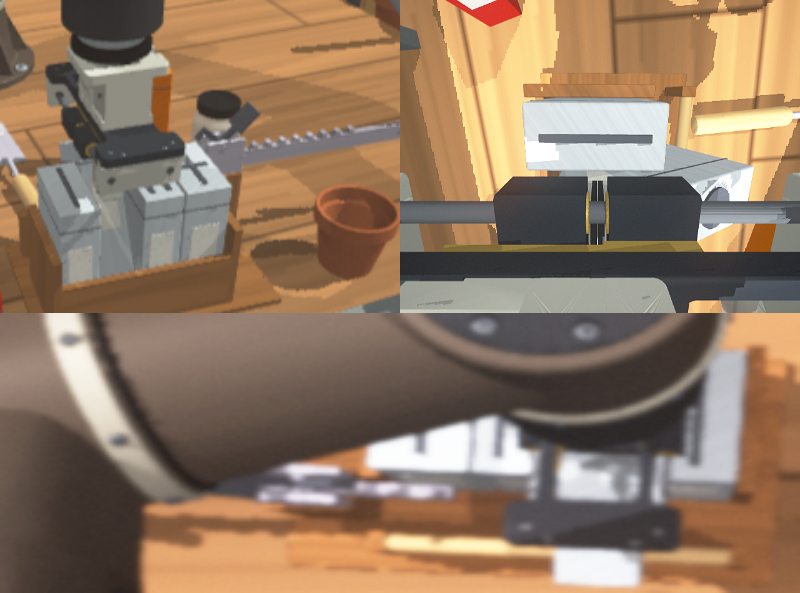

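The lid now overhangs the rail at i(597,583). I nudge a little more to be sure it is seated on the rail.

Emit:
arm_command:
  targets:
    - [[0,0,0,-0.3,0,0,0],[0,0,0,-0.5,0,0,0],[0,0,0,-0.6,0,0,0],[0,0,0,-0.6,0,0,0]]

```text
clock: 14.05
tool_pos: [0.6272, -0.0076, 0.1407]
orientation: [180.0, -0.0, -94.2]
force: [0.7, 0.6, 0.2]
opening: 0.0005
```

Emit:
arm_command:
  targets:
    - [[0,0,0,0.1,0,0.8,0],[0,0,0,0.3,0,1.6,0],[0,0,0,0.5,0,4,0],[0,0,0,0.5,0,8,0],[0,0,0,-1,0,12,0.3],[0,0,0.1,-4,0,16,0.7],[0,0,0.2,-8,0,17,0.7],[0,0,0.3,-11,0,17,0.7]]

```text
clock: 14.72
tool_pos: [0.5184, -0.0076, 0.3153]
orientation: [-179.6, -0.0, -76.7]
force: [-0.3, 0.6, 0.5]
opening: 0.0218
```

Emit:
arm_command:
  targets:
    - [[0,0,0.12,0,0.3,0,0.7],[0,0,0.24,0,0.3,0,0.7],[0,0,0.36,0,0.5,0,0.7],[0,0,0.48,0,0.5,0,0.7],[0,0,0.6,0,0.5,0,0.7],[0,0,0.72,0,0.5,0,0.7],[0,0,0.84,0,0.5,0,0.7],[0,0,0.96,0,0.5,0,0.7]]

```text
clock: 15.38
tool_pos: [0.5179, -0.0026, 0.312]
orientation: [-180.0, -0.1, -21.6]
force: [-0.6, -0.9, -0.5]
opening: 0.0612
```

Emit:
arm_command:
  targets:
    - [[0,0,0.1,0,0,0,0.7],[0,0,0.2,0,0,0,0.7],[0,0,0.3,0,0,0,0.7],[0,0,0.3,0,0,0,0.7]]

```text
clock: 15.72
tool_pos: [0.5179, -0.0026, 0.3118]
orientation: [-180.0, -0.1, -4.5]
force: [0.1, 0.5, 0.4]
opening: 0.0613
```

```bash
python3 - <<'E'
from h import *
import pickle
o=ctrl.get_obs();print(o["tool_pos"],o["orientation"],o["opening"])
m=ctrl.camera_model("wrist");w=ctrl.snapshot("wrist");cv2.imwrite("pics/w2.png",w);pickle.dump(m,open("w2.pkl","wb"))
s=ctrl.snapshot("scene");cv2.imwrite("pics/s2.png",s)
cv2.imwrite("pics/j.png",np.vstack([cv2.resize(w[0:210,90:490],(800,420)),np.hstack([cv2.resize(s[200:320,290:450],(240,180)),np.zeros((180,560,3),np.uint8)])]))
print(m["xyz"],m["rotation"])
E
```

```text
[ 0.51787352 -0.00257745  0.31181237] [-1.79976580e+02 -7.46150412e-02 -4.54413554e+00] 0.061336416130160595
[ 0.58750518 -0.00845788  0.47163357] [-1.51236937e+01  2.12610651e-02 -9.45261799e+01]
```

View pics/j.png

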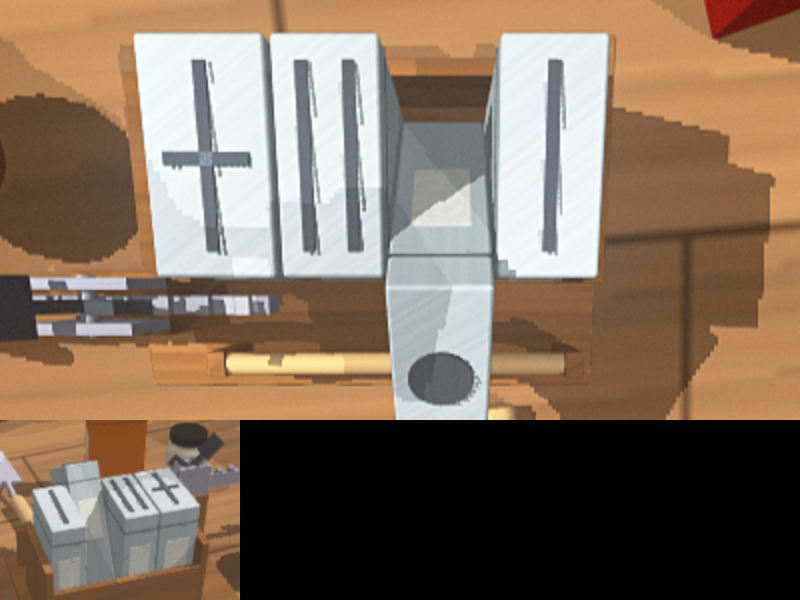

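The disc tin now leans on the rail with its neighbours upright. The disc is at j(441,379), the back top edge midpoint at j(440,288) in the wrist view and around s(343,230) in the scene view. I'll compute the tilt and the grasp from these.

```bash
cat > m2.py <<'E'
from h import *
import pickle
m=pickle.load(open("w2.pkl","rb"))
W=lambda u,v:(90+u/2-.25,v/2-.25)
o=np.array([.59055,.02411]);y=np.radians(-4.46);Rm=np.array([[np.cos(y),-np.sin(y)],[np.sin(y),np.cos(y)]])
rk=lambda p:np.r_[(Rm.T@(p[:2]-o))*1e3,p[2]*1e3].round(1)
x,e=tri(ray("wrist",W(440,288),m),ray("scene",(343.3,229.7)));print("backedge",rk(x),e)
for n,uv,z in(("backL",(386,288),.1815),("backR",(494,288),.1815),("disc",(441,379),.155),("rib BR",(600,277),.158),("rib FL tworib FR",(384,277),.158),("rib FL",(498,277),.158),("wide FL",(158,277),.158)):print(n,rk(plane("wrist",W(*uv),z,m)))
w=cv2.imread("pics/w2.png");s=cv2.imread("pics/s2.png")
g=cv2.cvtColor(w,cv2.COLOR_BGR2GRAY)
# disc by mask
c=[k for k in cv2.findContours((g[160:215,280:345]<110).astype(np.uint8),0,1)[0] if cv2.contourArea(k)>150]
for k in c:
    q=cv2.fitEllipse(k);p=(q[0][0]+280,q[0][1]+160);print(p,q[1],rk(plane("wrist",p,.155,m)))
# column edges of tin across rows
for r in (150,160,200,205):
    d=np.abs(np.diff(cv2.GaussianBlur(w,(1,3),0)[r,270:350].astype(int),axis=0)).sum(1);print(r,[(270+int(i),int(d[i])) for i in np.argsort(d)[-5:]])
cv2.imwrite("pics/k.png",cv2.resize(s[210:260,320:370],(500,500)))
E
python3 m2.py
```

```text
backedge [ -3.4 -28.7 176.6] [0.6, 0.6]
backL [ -3.1  -7.5 181.5]
backR [ -3.2 -48.9 181.5]
disc [-41.4 -28.  155. ]
rib BR [  1.  -93.8 158. ]
rib FL tworib FR [  1.1  -4.7 158. ]
rib FL [  1.  -51.8 158. ]
wide FL [  1.2  88.6 158. ]
(310.1030464172363, 188.84511184692383) (24.859283447265625, 32.38709259033203) [-41.1 -27.9 155. ]
150 [(335, 123), (314, 131), (334, 132), (336, 146), (282, 475)]
160 [(284, 122), (334, 137), (312, 143), (335, 228), (283, 503)]
200 [(324, 98), (319, 153), (333, 166), (332, 172), (286, 295)]
205 [(334, 76), (286, 123), (333, 156), (287, 166), (332, 184)]
```

The disc's ellipse and the edge position give a tilt of about 0.58 rad. The tin is past upright balance but still a few mm short of the rail, wedged at the toe lip. I push its exposed top edge (above the neighbours' lids) further until the rail takes it.

Emit:
arm_command:
  targets:
    - [[0,0,0,4,-0.1,0,0],[0,0,0,8,-0.3,0,0],[0,0,0,10.3,-0.4,-2,0],[0,0,0,10.3,-0.4,-4,0],[0,0,0,10.3,-0.4,-7,0],[0,0,0,10.3,-0.4,-10.5,0],[0,0,0,10.3,-0.4,-13.5,0],[0,0,0,10.3,-0.4,-14.5,0]]

```text
clock: 16.48
tool_pos: [0.6181, -0.0069, 0.161]
orientation: [179.9, 0.4, -5.0]
force: [0.1, 0.9, -1.2]
opening: 0.0137
```

Emit:
arm_command:
  targets:
    - [[0,0,0,-0.5,0,0,0],[0,0,0,-1,0.05,0,0],[0,0,0,-1.3,0.1,0,0],[0,0,0,-1.6,0.1,0,0],[0,0,0,-1.9,0.1,0,0],[0,0,0,-2.2,0.15,0,0],[0,0,0,-2.4,0.2,0,0],[0,0,0,-2.4,0.2,0,0]]

```text
clock: 17.15
tool_pos: [0.5963, -0.0044, 0.1663]
orientation: [-180.0, -0.0, -4.8]
force: [-0.1, -0.1, -0.4]
opening: 0.0004
```

Emit:
arm_command:
  targets:
    - [[0,0,0,-0.2,0,0,0],[0,0,0,-0.4,0,0,0],[0,0,0,-0.6,0,0,0],[0,0,0,-0.6,0,0,0]]

```text
clock: 17.48
tool_pos: [0.5906, -0.0045, 0.1658]
orientation: [-180.0, -0.0, -4.8]
force: [0.5, -0.3, 0.4]
opening: 0.0005
```

Emit:
arm_command:
  targets:
    - [[0,0,0,-0.2,0,0,0],[0,0,0,-0.4,0,0,0],[0,0,0,-0.6,0,0,0],[0,0,0,-0.6,0,0,0]]

```text
clock: 17.82
tool_pos: [0.5853, -0.0044, 0.1667]
orientation: [-180.0, -0.1, -4.8]
force: [2.6, 0.3, 5.0]
opening: 0.0006
```

Emit:
arm_command:
  targets:
    - [[0,0,0,0.3,0,0.3,0],[0,0,0,0.5,0,2,0],[0,0,0,0.5,0,6,0.5],[0,0,0,-2,0,10,0.7],[0,0,0,-5,0.2,14,0.7],[0,0,0,-6.7,0.2,14.5,0.7],[0,0,0,-6.7,0.2,14.5,0.7],[0,0,0,-6.7,0.2,14.5,0.7]]

```text
clock: 18.48
tool_pos: [0.5166, -0.0024, 0.3121]
orientation: [-179.9, -0.1, -4.8]
force: [-0.1, 0.4, -0.1]
opening: 0.0347
```

```bash
python3 - <<'E'
from h import *
import pickle
ob=ctrl.get_obs();print(ob["tool_pos"],ob["orientation"],ob["opening"])
m=ctrl.camera_model("wrist");w=ctrl.snapshot("wrist");cv2.imwrite("pics/w3.png",w);pickle.dump(m,open("w3.pkl","wb"))
o=np.array([.59055,.02411]);y=np.radians(-4.46);Rm=np.array([[np.cos(y),-np.sin(y)],[np.sin(y),np.cos(y)]])
rk=lambda p:np.r_[(Rm.T@(p[:2]-o))*1e3,p[2]*1e3].round(1)
g=cv2.cvtColor(w,cv2.COLOR_BGR2GRAY)
for k in cv2.findContours((g[150:225,270:350]<110).astype(np.uint8),0,1)[0]:
    if cv2.contourArea(k)>150:
        q=cv2.fitEllipse(k);p=(q[0][0]+270,q[0][1]+150);print(p,q[1],min(q[1])/max(q[1]),[rk(plane("wrist",p,z,m)) for z in(.15,.155)])
col=cv2.GaussianBlur(g,(9,1),0)[100:215,296:302].mean(1);d=np.diff(col);i=np.argsort(-abs(d))[:8];print(sorted((int(k)+100,round(float(d[k]))) for k in i))
E
```

```text
[ 0.5166311  -0.00241306  0.31210227] [-1.79911674e+02 -9.87795115e-02 -4.77479264e+00] 0.034686470828908744
(310.41926193237305, 203.04216384887695) (20.47053337097168, 31.316612243652344) 0.6536637236398682 [array([-55.5, -27.8, 150. ]), array([-54.6, -27.9, 155. ])]
(342.5, 162.5) (14.865251541137695, 31.170604705810547) 0.4768996842196856 [array([-20.4, -55.8, 150. ]), array([-20.1, -55.4, 155. ])]
(276.34832096099854, 162.30856037139893) (14.538357734680176, 31.251049041748047) 0.4652118306575402 [array([-19.9,   1.2, 150. ]), array([-19.6,   0.7, 155. ])]
[(144, -49), (145, -41), (146, 77), (166, -33), (194, -20), (210, 28), (211, 26), (212, 20)]
```

The tin now leans at 0.70 rad: the ellipse ratio of 0.654 and the disc position both fit resting on the rail. I tilt the tool to match and approach along the tin's axis.

Emit:
arm_command:
  targets:
    - [[-0.01,-0.12,0.005,0,0.5,0,0.75],[-0.02,-0.24,0.005,0,0.5,0,0.75],[-0.03,-0.36,0.005,0,0.5,0,0.75],[-0.04,-0.48,0.005,0,0.5,-2,0.75],[-0.05,-0.6,0.005,-0.9,0.5,-5,0.75],[-0.0545,-0.698,0.005,-0.9,0.5,-9,0.75],[-0.0545,-0.698,0.005,-0.9,0.5,-12,0.75],[-0.0545,-0.698,0.005,-0.9,0.5,-12.7,0.75]]

```text
clock: 19.2
tool_pos: [0.5394, -0.0057, 0.2695]
orientation: [-179.2, -37.0, -4.5]
force: [0.1, -0.4, -0.9]
opening: 0.0657
```

Emit:
arm_command:
  targets:
    - [[0,0,0,0,0,0,0.75],[0,0,0,0,0,0,0.75]]

```text
clock: 19.37
tool_pos: [0.5366, -0.0086, 0.2651]
orientation: [-179.6, -36.5, -4.6]
force: [0.6, 0.2, 0.0]
opening: 0.0656
```

```bash
python3 - <<'E'
from h import *
import pickle
ob=ctrl.get_obs();print(ob["tool_pos"],ob["orientation"],ob["opening"],ob["joint_pos"].round(1))
Rt=R.from_euler("xyz",ob["orientation"],degrees=True).as_matrix()
y=np.radians(-4.46);s,c=np.sin(.7),np.cos(.7)
z=np.array([s*np.cos(y),s*np.sin(y),-c]);yt=np.array([-np.sin(y),np.cos(y),0])
yt=yt if yt@Rt[:,1]>0 else -yt
Rd=np.c_[np.cross(yt,z),yt,z];print("turn needed",R.from_matrix(Rd@Rt.T).as_rotvec().round(3))
m=ctrl.camera_model("wrist");w=ctrl.snapshot("wrist");cv2.imwrite("pics/w4.png",w);pickle.dump((m,ob),open("w4.pkl","wb"))
def prj(p):
    q=R.from_euler("xyz",m["rotation"],degrees=True).as_matrix().T@(p-m["xyz"]);q=m["K"]@(q*[1,-1,-1]);return (q[:2]/q[2]).round(1)
t=ob["tool_pos"];print("tcp px",prj(t),"fwd 50",prj(t+.05*Rt[:,2]),"y dir",prj(t+.05*Rt[:,2]+.02*Rt[:,1]))
cv2.imwrite("pics/l.png",w)
E
```

```text
[ 0.53664135 -0.00857095  0.26506261] [-179.57304514  -36.47542346   -4.58066349] 0.06560499769093066 [ 23.4 -14.4 -58.3  51.9 -20.3  16.7]
turn needed [-0.011 -0.063 -0.003]
tcp px [315. 296.] fwd 50 [315.1 261.9] y dir [348.3 261.9]
```

View pics/l.png

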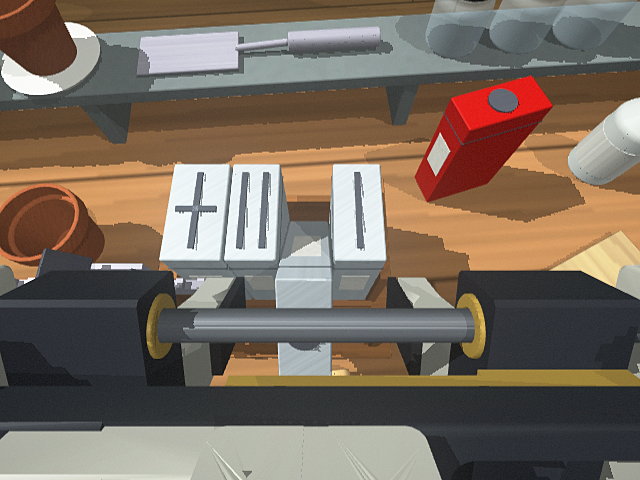

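In l.png the tin lies 11 px left of the tool axis (about 8.8 mm), matching my estimate of rack y = -28. The red lookalike and the pot are untouched. A 0.7 rad tool tilt drives joint 3 to its limit, so I use 0.3 rad. The jaws pinch about the y axis, so tool tilt doesn't affect the grip.

Emit:
arm_command:
  targets:
    - [[0.006,0.12,0,0,0.3,0,0.75],[0.013,0.24,0,-0.5,0.6,0,0.75],[0.02,0.336,-0.003,-1,0.9,-1,0.75],[0.02,0.336,-0.003,-1.05,0.97,-3,0.75],[0.02,0.336,-0.003,-1.05,0.97,-6,0.75],[0.02,0.336,-0.003,-1.05,0.97,-7.1,0.75],[0.02,0.336,-0.003,-1.05,0.97,-7.1,0.75],[0.02,0.336,-0.003,-1.05,0.97,-7.1,0.75]]

```text
clock: 20.08
tool_pos: [0.526, 0.0033, 0.1955]
orientation: [-179.9, -17.3, -4.4]
force: [0.1, 0.8, 0.6]
opening: 0.0657
```

```bash
cat > st.py <<'E'
from h import *
import sys
th=float(sys.argv[1]);yd=float(sys.argv[2]) if len(sys.argv)>2 else -4.46
ob=ctrl.get_obs();print(ob["clock"],ob["tool_pos"].round(4),ob["orientation"].round(2),ob["opening"],ob["joint_pos"].round(1),ob["force"].round(1))
Rt=R.from_euler("xyz",ob["orientation"],degrees=True).as_matrix()
y=np.radians(yd);s,c=np.sin(th),np.cos(th)
z=np.array([s*np.cos(y),s*np.sin(y),-c]);yt=np.array([-np.sin(y),np.cos(y),0]);yt=yt if yt@Rt[:,1]>0 else -yt
print("turn needed",R.from_matrix(np.c_[np.cross(yt,z),yt,z]@Rt.T).as_rotvec().round(3))
o=np.array([.59055,.02411]);y=np.radians(-4.46);Rm=np.array([[np.cos(y),-np.sin(y)],[np.sin(y),np.cos(y)]])
print("rack xy",(Rm.T@(ob["tool_pos"][:2]-o)*1e3).round(1))
E
python3 st.py 0.3
```

```text
20.0833 [0.526  0.0033 0.1955] [-179.88  -17.29   -4.41] 0.06569309551965502 [ 28.2  -2.6 -40.   14.7 -38.7  47.1] [0.1 0.8 0.6]
turn needed [-0.002  0.002 -0.001]
rack xy [-62.7 -25.8]
```

Emit:
arm_command:
  targets:
    - [[0,0,0,0,-0.3,0,0.75],[0,0,0,0.8,-0.32,-2.5,0.75],[0,0,0,1.5,-0.35,-5,0.75],[0,0,0,2.2,-0.4,-7.2,0.75],[0,0,0,2.5,-0.42,-8.2,0.75],[0,0,0,2.5,-0.42,-8.2,0.75],[0,0,0,2.5,-0.42,-8.2,0.75]]

```text
clock: 20.67
tool_pos: [0.5522, -0.0014, 0.1156]
orientation: [-179.8, -17.5, -4.5]
force: [-0.0, 0.4, 0.5]
opening: 0.0658
```

```bash
python3 st.py 0.3; python3 - <<'E'
from h import *
w=ctrl.snapshot("wrist");cv2.imwrite("pics/w5.png",w)
# tin side edges vs finger inner edges along a few rows
g=cv2.cvtColor(w,cv2.COLOR_BGR2GRAY).astype(int)
for r in (265,280,292):
    d=np.diff(cv2.blur(w[r:r+3].mean(0).astype(np.float32),(3,1)),axis=0).sum(1);i=[k for k in range(1,638) if abs(d[k])>40 and abs(d[k])>=max(abs(d[k-1]),abs(d[k+1]))];print(r,[(k,int(d[k])) for k in i if 150<k<480])
E
```

```text
20.6667 [ 0.5522 -0.0014  0.1156] [-179.79  -17.53   -4.5 ] 0.06582783307719914 [ 25.    5.7 -45.9  20.6 -24.3  42.8] [-0.   0.4  0.5]
turn needed [-0.003  0.006 -0.   ]
rack xy [-36.2 -28.4]
265 [(241, 288), (377, -54), (381, -186), (387, 52), (434, -44)]
280 [(173, 103), (203, 105), (231, -69), (233, -96), (244, 163), (253, 67), (376, -48), (379, -73), (386, -54), (397, 95), (457, -125)]
292 [(174, 215), (179, 44), (193, -43), (196, -51), (199, -55), (226, -98), (244, 391), (246, -182), (272, 66), (282, 50), (373, -53), (375, -46), (381, 48), (386, -218), (404, 122), (433, 50), (456, -89), (463, 43)]
```

Lid edges at columns 241 and 381 give a centre of 311, against the tool axis at 315, so I'm centred to about 1 mm. I correct that and close.

Emit:
arm_command:
  targets:
    - [[0,0,0,-0.05,0.1,-0.15,0.75],[0,0,0,-0.05,0.1,-0.15,0],[0,0,0,-0.05,0.1,-0.15,0],[0,0,0,-0.05,0.1,-0.15,0],[0,0,0,-0.05,0.1,-0.15,0],[0,0,0,-0.05,0.1,-0.15,0],[0,0,0,-0.05,0.1,-0.15,0],[0,0,0,-0.05,0.1,-0.15,0]]

```text
clock: 21.38
tool_pos: [0.552, 0.0001, 0.1138]
orientation: [-179.7, -17.6, -4.5]
force: [-1.6, 1.0, 2.8]
opening: 0.0418
```

Emit:
arm_command:
  targets:
    - [[0,0,0,0,0,0.5,0],[0,0,0,0,0,1.5,0],[0,0,0,0,0,3,0],[0,0,0,0,0,5,0],[0,0,0,0,0,7,0],[0,0,0,0,0,9,0],[0,0,0,0,0,11,0],[0,0,0,0,0,13,0]]

```text
clock: 22.05
tool_pos: [0.5504, -0.0004, 0.2436]
orientation: [-179.8, -17.4, -4.5]
force: [1.2, -0.3, -4.2]
opening: 0.0418
```

Emit:
arm_command:
  targets:
    - [[0,0,0,0,0,2,0],[0,0,0,0,0,4,0],[0,0,0,0,0,6,0],[0,0,0,0,0,6,0],[0,0,0,0,0,6,0]]

```text
clock: 22.47
tool_pos: [0.5513, 0.0001, 0.3035]
orientation: [-179.7, -17.5, -4.5]
force: [-0.6, 0.0, -5.0]
opening: 0.0418
```

```bash
python3 st.py -0.4; python3 - <<'E'
from h import *
import pickle
ms={}
for n in("scene","top","wrist"):
    ms[n]=ctrl.camera_model(n);cv2.imwrite(f"pics/{n}6.png",ctrl.snapshot(n))
pickle.dump(ms,open("6.pkl","wb"))
s=cv2.imread("pics/scene6.png");t=cv2.imread("pics/top6.png")
cv2.imwrite("pics/n.png",np.hstack([cv2.resize(s[60:330,270:510],(480,540)),cv2.resize(t[130:400,210:370],(320,540))]))
E
```

```text
22.4667 [5.513e-01 1.000e-04 3.035e-01] [-179.7   -17.51   -4.55] 0.04175798661288949 [ 26.4  -4.8 -25.9  10.7 -54.   53.9] [-0.6  0.  -5. ]
turn needed [0.05  0.704 0.002]
rack xy [-37.2 -27. ]
```

No views are left, so I go on numerically. I find the tin's outline in the scene image and cast its edges onto the tin's mid-plane to get its tilt.

```bash
python3 - <<'E'
from h import *
s=cv2.imread("pics/scene6.png")
def prj(p):
    m=ctrl.camera_model("scene");q=R.from_euler("xyz",m["rotation"],degrees=True).as_matrix().T@(np.array(p)-m["xyz"]);q=m["K"]@(q*[1,-1,-1]);return (q[:2]/q[2]).round(1)
y=np.radians(-4.46);Rm=np.array([[np.cos(y),-np.sin(y)],[np.sin(y),np.cos(y)]]);o=np.array([.59055,.02411])
dz=.3035-.1138
for n,(x,z) in dict(bf=(9.5,8),bb=(78.3,66),tb=(-18.3,180.7),tf=(-87,122.7)).items():
    for yy in(-48,-6): print(n,yy,prj([*(Rm@np.array([x,yy])/1e3+o),z/1e3+dz]))
h=cv2.cvtColor(s,cv2.COLOR_BGR2HSV)
m=((h[...,1]<45)&(h[...,2]>95)).astype(np.uint8)
x0,y0=300,90
sub=m[y0:300:6,x0:440:2]
for i,r in enumerate(sub): print(y0+6*i,"".join(".#"[v] for v in r))
E
```

```text
bf -48 [335.7 224.9]
bf -6 [357.9 221.5]
bb -48 [348.4 214.9]
bb -6 [373.  211.2]
tb -48 [331.2 125.7]
tb -6 [355.5 123.2]
tf -48 [320.5 144.9]
tf -6 [342.4 142.4]
90 ..........##..####################....................................
96 ...........................................#####......................
102 .....................................#########..................######
108 ..............##............................##.......................#
114 ##...................................##########.......................
120 ..............##........##########....................................
126 ....#############.#############.......................................
132 ......#########################.......................................
138 .......######.#################.......................................
144 ........#####.#.##############........................................
150 .........####..###############........................................
156 .........#####.################.......................................
162 ............###################...
[... 986 characters left out ...]
###.#####################
246 ......############...........#####.####.######..##..#############.....
252 ......#######.#####...........######.####.##################..........
258 ......###############.......###.######.####.##################........
264 ......################......#####.###########################.........
270 ......##################....#################################.........
276 ........##.#############....#################################.........
282 .........###########.###....################################..........
288 ..........##############....################################..........
294 ............############....###############################...........
```

The outline matches the prediction for 0.70 rad to about 1 px (bottom near row 224, back edge near col 372). The tin has not slipped and the neighbours' lids are unchanged. Next comes the turn that brings it upright above the board.

```bash
python3 st.py -0.395 -45
```

```text
22.6167 [ 5.506e-01 -4.000e-04  3.015e-01] [-179.82  -17.34   -4.51] 0.04176601072076407 [ 26.4  -4.7 -26.1  10.7 -54.   53.9] [ 0.1  0.  -4.2]
turn needed [ 0.295  0.648 -0.677]
rack xy [-37.9 -27.5]
```

Emit:
arm_command:
  targets:
    - [[0,0,0,0,-1,1,0],[0.03,0.065,-0.068,0,-3.5,2,0],[0.059,0.13,-0.135,0,-6.5,2,0],[0.089,0.194,-0.203,0,-9.5,2,0],[0.118,0.259,-0.271,-0.5,-12.5,2,0],[0.148,0.324,-0.339,-1,-15.5,2,0],[0.177,0.389,-0.406,-1,-18.5,2,0],[0.207,0.454,-0.474,-1.4,-21.5,2,0]]

```text
clock: 23.28
tool_pos: [0.5379, -0.2164, 0.3223]
orientation: [-176.8, 10.9, -32.6]
force: [1.4, 1.0, -3.4]
opening: 0.0419
```

```bash
python3 st.py -0.396 -45
```

```text
23.2833 [ 0.5379 -0.2164  0.3223] [-176.82   10.89  -32.59] 0.04192433546301858 [ -7.8  15.6   8.1  -7.4 -91.1  65.3] [ 1.4  1.  -3.4]
turn needed [ 0.088  0.194 -0.2  ]
rack xy [ -33.8 -243.9]
```

Target is TCP (0.5325, -0.3525), stopping at z ≈ 0.16 first.

Emit:
arm_command:
  targets:
    - [[0.022,0.048,-0.05,-0.1,-3,0,0],[0.044,0.097,-0.1,-0.3,-6,0,0],[0.066,0.145,-0.15,-0.4,-9,-2,0],[0.088,0.194,-0.2,-0.5,-11.5,-5,0],[0.088,0.194,-0.2,-0.55,-13.3,-9,0],[0.088,0.194,-0.2,-0.55,-13.6,-13,0],[0.088,0.194,-0.2,-0.55,-13.6,-15.7,0],[0.088,0.194,-0.2,-0.55,-13.6,-15.7,0]]

```text
clock: 23.95
tool_pos: [0.5287, -0.3495, 0.1572]
orientation: [179.9, 23.2, -45.0]
force: [-2.0, 1.8, -4.6]
opening: 0.0422
```

Emit:
arm_command:
  targets:
    - [[0,0,0,0,0,0,0],[0,0,0,0,0,0,0]]

```text
clock: 24.12
tool_pos: [0.5332, -0.3517, 0.1681]
orientation: [-179.9, 22.3, -44.8]
force: [0.3, -0.2, -2.8]
opening: 0.0421
```

```bash
python3 st.py -0.396 -45; python3 - <<'E'
from h import *
def prj(n,p):
    m=ctrl.camera_model(n);q=R.from_euler("xyz",m["rotation"],degrees=True).as_matrix().T@(np.array(p)-m["xyz"]);q=m["K"]@(q*[1,-1,-1]);return (q[:2]/q[2]).round(1)
t=ctrl.get_obs()["tool_pos"];y=np.radians(-45);ex=np.array([np.cos(y),np.sin(y),0]);ey=np.array([-ex[1],ex[0],0])
for d in(-33,57):
  for w in(-21,21):
    for h in(-110.6,39.4): print(d,w,h,prj("scene",t+(d*ex+w*ey+[0,0,h])/1e3))
s=ctrl.snapshot("scene");cv2.imwrite("pics/scene7.png",s);h=cv2.cvtColor(s,cv2.COLOR_BGR2HSV)
m=((h[...,1]<45)&(h[...,2]>75)).astype(np.uint8)
for r in range(190,345,5): print(r,"".join(".#"[v] for v in m[r,100:260:2]))
E
```

```text
24.1167 [ 0.5332 -0.3517  0.1681] [-179.94   22.32  -44.78] 0.04207451030151478 [-21.5  33.3  13.5  -8.7 -90.9  68.1] [ 0.3 -0.2 -2.8]
turn needed [ 0.004  0.005 -0.003]
rack xy [ -28.  -379.1]
-33 -21 -110.6 [163.5 292.4]
-33 -21 39.4 [146.1 226.2]
-33 21 -110.6 [180.7 298.2]
-33 21 39.4 [164.8 231.2]
57 -21 -110.6 [129.1 321.6]
57 -21 39.4 [106.3 252.5]
57 21 -110.6 [147.1 328.4]
57 21 39.4 [125.9 258.6]
190 ..#.....#########...............................................................
195 .......#########...........................................................####.
200 ......############..............................................................
205 ....###############.............................................................
210 ######################..........................................................
215 ########################..........#..#..........................................
220 ######################................##........................................
225 ####################.................####.......................................
230 ######
[... 1244 characters left out ...]
....................
305 ............#########################...........................................
310 .............#####################..............................................
315 ..............#################.................................................
320 ...............##############..............................................#####
325 ...................#######.................................................#####
330 ................................................................................
335 ................................................................................
340 ................................................................................
```

The outline matches an upright tin: predicted bottom corners (129,322), (147,328) and (181,298), observed (130,320), (145,327) and (179,300). I lower it.

Emit:
arm_command:
  targets:
    - [[0.002,0.004,-0.003,0,0,-1,0],[0.004,0.005,-0.003,0,0,-2,0],[0.004,0.005,-0.003,0,0,-3,0],[0.004,0.005,-0.003,0,0,-3.7,0],[0.004,0.005,-0.003,0,0,-4.1,0],[0.004,0.005,-0.003,0,0,-4.3,0],[0.004,0.005,-0.003,0,0,-4.3,0]]

```text
clock: 24.75
tool_pos: [0.5321, -0.351, 0.1232]
orientation: [-180.0, 22.9, -45.0]
force: [-0.6, 0.8, -3.9]
opening: 0.0422
```

Emit:
arm_command:
  targets:
    - [[0,0,0,0,0,-0.15,0],[0,0,0,0,0,-0.15,0],[0,0,0,0,0,-0.15,0]]

```text
clock: 25.0
tool_pos: [0.5325, -0.3514, 0.1227]
orientation: [-180.0, 22.7, -45.0]
force: [0.4, -0.4, 0.2]
opening: 0.0415
```

Emit:
arm_command:
  targets:
    - [[0,0,0,0,0,-0.1,0],[0,0,0,0,0,-0.1,0],[0,0,0,0,0,-0.1,0.75],[0,0,0,0,0,-0.1,0.75],[0,0,0,0,0,-0.1,0.75],[0,0,0,0,0,-0.1,0.75],[0,0,0,0,0,-0.1,0.75],[0,0,0,0,0,-0.1,0.75]]

```text
clock: 25.67
tool_pos: [0.5322, -0.3511, 0.1209]
orientation: [-180.0, 22.8, -45.0]
force: [-0.1, 0.4, 0.2]
opening: 0.0655
```

Emit:
arm_command:
  targets:
    - [[0,0,0,0.3,-0.3,1,0.75],[0,0,0,0.8,-0.8,2.8,0.75],[0,0,0,1.6,-1.6,5.5,0.75],[0,0,0,2.4,-2.4,8.2,0.75],[0,0,0,3,-3,11,0.75],[0,0,0,3,-3,14,0.75],[0,0,0,0,0,17,0.75],[0,0,0,-2,3,19,0.75]]

```text
clock: 26.33
tool_pos: [0.517, -0.3291, 0.3063]
orientation: [180.0, 22.9, -45.1]
force: [1.1, 0.6, 1.8]
opening: 0.0659
```

Emit:
arm_command:
  targets:
    - [[0,0,0,-3,4,0,0.75],[0,0,0,-5,8,0,0.75],[0,0,0,-7,12,0,0.75],[0,0,0,-7,16,0,0.75],[0,0,0,-7,18,0,0.75],[0,0,0,-7,18,0,0.75]]

```text
clock: 26.83
tool_pos: [0.4466, -0.1439, 0.3085]
orientation: [-179.8, 22.7, -44.7]
force: [-0.5, -0.3, 0.4]
opening: 0.0659
```

```bash
python3 st.py -0.396 -45; python3 - <<'E'
from h import *
def prj(n,p):
    m=ctrl.camera_model(n);q=R.from_euler("xyz",m["rotation"],degrees=True).as_matrix().T@(np.array(p)-m["xyz"]);q=m["K"]@(q*[1,-1,-1]);return (q[:2]/q[2]).round(1)
t=np.array([.5325,-.3514,.1226]);y=np.radians(-45);ex=np.array([np.cos(y),np.sin(y),0]);ey=np.array([-ex[1],ex[0],0])
for n in("scene","top"):
  print(n,"pred",[prj(n,t+(d*ex+w*ey+[0,0,h])/1e3).tolist() for h in(-110.6,39.4) for d,w in((-33,-21),(-33,21),(57,21),(57,-21))],"disc",prj(n,t+(12*ex+[0,0,41.4])/1e3))
  s=ctrl.snapshot(n);cv2.imwrite(f"pics/{n}8.png",s);h=cv2.cvtColor(s,cv2.COLOR_BGR2HSV)
  m=((h[...,1]<45)&(h[...,2]>75)).astype(np.uint8)
  a=(255,375,70,250) if n=="scene" else (170,300,420,560)
  b=cv2.morphologyEx(m[a[0]:a[1],a[2]:a[3]],cv2.MORPH_OPEN,np.ones((3,3)))
  for r in range(0,b.shape[0],6): print(a[0]+r,"".join(".#"[v] for v in b[r,::2]))
# rack: change of lids / bar / jar / pot from first picture in top
a=cv2.imread("pics/top0.png");b=cv2.imread("pics/top8.png")
for nm,(x0,y0,x1,y1) in dict(rack=(235,170,360,240),jar=(155,305,205,350),pot=(135,165,190,220)).items():
    d=cv2.absdiff(a,b)[y0:y1,x0:x1].max(2)>50;print(nm,"changed px",int(d.sum()),"of",d.size)
for r in range(170,250,5): print(r,"".join(".#"[int(v)] for v in (b[r,140:365:2].min(1)>150)))
E
```

```text
26.8333 [ 0.4466 -0.1439  0.3085] [-179.75   22.7   -44.74] 0.06587782716933761 [ -6.3  12.    1.6 -14.2 -97.4  51.9] [-0.5 -0.3  0.4]
turn needed [-0.003  0.003 -0.003]
rack xy [-130.4 -178.7]
scene pred [[168.2, 309.9], [185.0, 315.8], [152.8, 346.5], [135.3, 339.6], [151.9, 247.4], [170.1, 252.7], [133.0, 281.2], [113.9, 274.8]] disc [142.7 262.5]
255 .....................................#############........................................
261 .................................##################.......................................
267 .............................#######################......................................
273 .........................###########################......................................
279 .......................##############################.....................................
285 ........................##############################....................................
291 .........................##############################...................................
297 ..........................#############################.......................
[... 4230 characters left out ...]
................................................##########....................................................
225 ..................................................#####################..........................................
230 #################.########..............#######.........#..##.#..######..........................................
235 .......................##............##..........##############..................................................
240 ........................................#######..................................................................
245 .................................................................................................................
```

```bash
python3 - <<'E'
from h import *
a=cv2.imread("pics/scene0.png");b=cv2.imread("pics/scene8.png")
for nm,(x0,y0,x1,y1) in dict(jarlid=(402,202,430,214),pot=(470,257,520,308),rib=(312,245,332,305),tworib=(372,240,386,300),wide=(395,240,420,295),orange=(347,184,388,230)).items():
    A,B=a[y0:y1,x0:x1],b[y0:y1,x0:x1]
    d=cv2.absdiff(A,B).max(2)>50
    print(nm,int(d.sum()),"of",d.size,"shift px",np.round(cv2.phaseCorrelate(cv2.cvtColor(A,6).astype(np.float32),cv2.cvtColor(B,6).astype(np.float32))[0],2))
m=(b.min(2)>140)&(b.max(2).astype(int)-b.min(2)<35)
for r in range(170,250,4): print(r,"".join(".#"[int(v)] for v in m[r,400:560:2]))
E
```

```text
jarlid 16 of 336 shift px [-0.03  0.19]
pot 1 of 2550 shift px [ 0.02 -0.04]
rib 0 of 1200 shift px [-0.02  0.  ]
tworib 0 of 840 shift px [0.4  0.14]
wide 0 of 1375 shift px [ 0.53 -0.02]
orange 0 of 1886 shift px [0.48 0.15]
170 ................................................................................
174 ................................................................................
178 ................................................................................
182 ................................................................................
186 ................................................................................
190 ................................................................................
194 ..................................................................##............
198 ................................................................................
202 ................................................................................
206 ................................................................................
210 ................................................................................
214 ................................................................................
218 ................................................................................
222 ........###..................................#.....#####..#.....................
226 .......#..........................#...#....#....................................
230 .............###......#...#.....................................................
234 ###................##...........................................................
238 ####............................................................................
242 ######..........................................................................
246 ..######........................................................................
```

```bash
python3 - <<'E'
from h import *
print("post",plane("scene",(533,194),.192).round(3),"expected",.610,.399)
ob=ctrl.get_obs();print(ob["clock"],ob["force"].round(1))
print(ctrl.close_job())
E
```

```text
post [0.618 0.394 0.192] expected 0.61 0.399
26.9333 [ 0.1 -0.2  0.1]
the job is handed in; nothing more can be done
None
```

The disc tin is standing upright on the sowing board, and I handed the job in at 26.9 s of the 58 s allowed.

**What I did:**
- I pushed the pawl over and drew the bar out until it stopped hard, at about 16 N.
- I tipped the tin forward from behind until it leaned on the rail at about 0.70 rad. Only then did I grip it by its sides, lift it straight up and set it on the board.

**What went wrong and was mended:**
- The first tip only reached the balance point, so the tin stood back up in its place.
- The second tip left it wedged at about 0.58 rad, a few mm short of the rail. A further push on its top edge settled it there.
- Matching the tin's full lean with the tool ran joint 3 to its range limit. I gripped at about 0.3 rad of tool tilt instead.

**Last checks:**
- **Disc tin:** in the scene camera its outline matches the predicted upright pose on the board to within a few pixels.
- **Other tins, jar and pot:** in the scene camera, before and after agree to about half a pixel.
- **Bar:** the post is about 9 mm from where full travel should put it. I read that roughly from one pixel, and the hard stop supports full travel.
- **Top camera:** it gave no usable final check, because the arm blocked its view.

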